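# Hang the autoclave tools on their parking pegs

### The job

Tidy up after the autoclave load: hang the blue tray lifter by its ring eye on the peg with the blue collar, and the yellow door spanner by its ring eye on the peg with the yellow collar. Leave both hanging straight down and still, and do not shift or knock over any of the other things.

Things in the scene. Friction and masses are not known exactly. Their poses are not given: they have to be found in the camera images.
- lifter: loose tray lifter lying in the tray, 186 mm long, 120 g: blue plastic handle 90 x 24 x 20 mm high (x -40 to +50 mm), at one end a steel wire ring eye (hole 26, outside 42, wire 8 mm), at the other a steel fork 42 mm wide ending at x +103 mm. Origin on the handle's underside; +x points from the eye to the fork, +z up as it lies
- lifter_eye (a point): centre of the lifter's ring eye: at x -62, y 0, z +10 mm in the lifter's frame; the hole's axis is the lifter's z
- spanner: loose door spanner lying on the worktop, 184 mm long, 160 g: yellow plastic grip 85 x 20 x 14 mm high (x -40 to +45 mm), at one end a steel wire ring eye (hole 26, outside 42, wire 8 mm), at the other a steel open jaw 34 mm wide ending at x +103 mm. Origin on the grip's underside; +x points from the eye to the jaw, +z up as it lies
- spanner_eye (a point): centre of the spanner's ring eye: at x -60, y 0, z +7 mm in the spanner's frame; the hole's axis is the spanner's z
- peg_blue: fixed steel peg with a blue collar. Origin at its root on the post's front face, 230 mm above the worktop; +z runs along the peg, out from the post and 45 degrees upward (towards the robot and up at stand yaw 0). 10 mm diameter, round end 65 mm from the root; the collar is a 14 mm diameter sleeve over the first 24 mm
- peg_yellow: fixed steel peg with a yellow collar. Origin at its root on the post's front face, 230 mm above the worktop; +z runs along the peg, out from the post and 45 degrees upward (towards the robot and up at stand yaw 0). 10 mm diameter, round end 65 mm from the root; the collar is a 14 mm diameter sleeve over the first 24 mm
- peg_green: fixed steel peg with a green collar. Origin at its root on the post's front face, 230 mm above the worktop; +z runs along the peg, out from the post and 45 degrees upward (towards the robot and up at stand yaw 0). 10 mm diameter, round end 65 mm from the root; the collar is a 14 mm diameter sleeve over the first 24 mm
- stand_blue: fixed stand of the blue peg: white post 20 mm square, topped at 250 mm height by a 32 mm square blue cap flush with its front face; steel foot 90 mm wide, 12 mm high, from 30 mm before to 70 mm behind the post. Origin under the post; its peg points along -x and up
- stand_yellow: fixed stand of the yellow peg: white post 20 mm square, topped at 250 mm height by a 32 mm square yellow cap flush with its front face; steel foot 90 mm wide, 12 mm high, from 30 mm before to 70 mm behind the post. Origin under the post; its peg points along -x and up
- stand_green: fixed stand of the green peg: white post 20 mm square, topped at 250 mm height by a 32 mm square green cap flush with its front face; steel foot 90 mm wide, 12 mm high, from 30 mm before to 70 mm behind the post. Origin under the post; its peg points along -x and up
- tray: fixed steel instrument tray, 210 x 290 mm (x, y), walls 16 mm high and 3 mm thick, floor 3 mm above the worktop; origin under its centre. The lifter lies in it roughly along its y
- jar: bystander, loose, to be left where it is: amber glass jar with white lid, 58 mm diameter, 62 mm high, standing beside the spanner; origin at the centre of its underside
- pouch_box: bystander, loose, to be left where it is: white box with a blue top label, 90 x 55 x 35 mm high, long side along its x, lying beside the spanner; origin at the centre of its underside
- cup: bystander, loose, to be left where it is: small steel cup, 42 mm rim diameter, 45 mm high, standing in a corner of the tray; origin at the centre of its underside
- flask: bystander, loose, to be left where it is: white bottle with red cap, 54 mm diameter, 150 mm high, standing in the middle of the worktop nearer the robot; origin at the centre of its underside
- oil_can: bystander, loose, to be left where it is: can with a green label, 56 mm diameter, 190 mm high, standing between two of the stands; origin at the centre of its underside
- bottle: bystander, loose, to be left where it is: clear bottle with a blue cap, 60 mm diameter, 200 mm high, standing between two of the stands; origin at the centre of its underside
Things that resemble listed ones, but are neither listed nor needed, are in the scene too. What is shaped like the lifter but green or red is not meant.

How it is judged:
At the end, for the whole second after the job is handed in: Lifter on the blue peg, spanner on the yellow: each eye centre within 20 mm (upright plane) and 15 mm (sideways) of the peg axis, 0 to 62 mm along it from the root; each tool hangs within 0.5 rad of straight down, slower than 50 mm/s (x of lifter_eye in the frame of peg_blue between -0.02 and 0.02 m and y of lifter_eye in the frame of peg_blue between -0.015 and 0.015 m and z of lifter_eye in the frame of peg_blue between 0 and 0.062 m and angle between each of lifter, spanner's own x axis and vertical above 2.64 rad and linear speed of each of lifter, spanner below 0.05 m/s and x of spanner_eye in the frame of peg_yellow between -0.02 and 0.02 m and y of spanner_eye in the frame of peg_yellow between -0.015 and 0.015 m and z of spanner_eye in the frame of peg_yellow between 0 and 0.062 m); the robot touches nothing.
It fails at once if a bystander (jar, pouch box, cup, flask, oil can, bottle) is shifted by more than 25 mm (distance of any of jar, pouch_box, cup, flask, oil_can, bottle from where it was at the start of the episode above 0.025 m).
It fails at once if a bystander is tipped by more than 0.5 rad (angle between any of jar, pouch_box, cup, flask, oil_can, bottle's own z axis and vertical above 0.5 rad).
It also fails if it takes over 69 s, if anything falls off the work surface, if the arm or the gripper's body presses on something with over 40 N, if the wrist force passes 120 N, or if a joint passes its speed limit or range.

### The arm

A 6-joint arm with a two-finger parallel gripper is mounted at the origin on the work surface. World frame = base frame: x ahead of the robot, y to its left, z up, the work surface at z = 0. Lengths are in m, angles in rad, forces in N, time in s.
With the tool pointing down it reaches from about 0.375 to 0.9 m from the base axis. Payload 3.1 kg.
Tool frame: the origin (TCP) lies at the very end of the fingers, on their centre line; the grasp point (between the pads) lies 19 mm behind it; z points along the fingers, y is the line along which they close (so a half turn about z gives the same grasp; the last joint's range is limited). The gripper opens to 85 mm and grips with 20 to 120 N. Pads are 22 mm wide; open, the fingers measure 114 mm over their backs; the gripper's body (76 mm by 85 mm) begins 54 mm behind the grasp point. The pads swing forward as they close: fully open they stand 13 mm farther back than shut.
Start: joints at [1.077, 0.527, 1.433, -0, 1.181, -0.178], TCP at [0.193, 0.594, 0.231] pointing down, gripper open.
Joint ranges: [-3.08, 3.08], [-0.75, 2.2], [0.22, 2.44], [-1.43, 4.57], [0, 2.65], [-2.85, 2.85]. Speed limits (rad/s): [2.79, 2.79, 3.14, 3.14, 3.14, 3.14].

### API

Orientations are given as a 3x3 rotation matrix whose columns are the frame's x, y, z axes.
In Python, from bench import monitor, vision, ctrl gives the robot as it stands. The module is installed in compiled form; this text tells all that it offers.
- The arm moves only by the tool step_arm, never from a script. Its argument "targets" is a list of rows, each a list of 7 numbers: the turn, a rotation vector about the tool's x, y, z in units of pi rad (1.0 is pi rad), then the shift along the tool's x, y, z in units of 20 mm (1.0 is 20 mm), then the opening, from 0 (shut) to 1 (fully open). A call has 1 to 12 rows; each row shifts and turns the commanded pose from where the row before left it, along the tool's axes as they then stand; what a row does not reach is not made up. A row lasts 1/8 s, in which the tool goes at most 62.5 mm and 10.7 degrees, less where a joint would pass 70% of its speed; a pose out of reach is approached as far as the arm can. A call with a number of a shift or a turn outside -1 to 1 is refused whole. A call with a gripper value outside its range is refused whole. The fingers move at their own pace and stop on an object; the grip force is fixed at half the most. Time passes only in rows, so rows that do not move let the fingers close. It gives the time, the measured TCP pose, the force, the opening and the grip force at its end, in the units of the state.
- monitor.observe(): the state, without advancing time (a new reading comes with each control period).
- vision.snapshot(name): name is "scene" or "top"; returns a dict with "image" (384x512x3 uint8, red, green, blue), "fx", "fy", "cx", "cy" (pixels), "world_from_camera" (4x4, takes a point from camera to world coordinates). Camera axes: x right, y down, z forward; pixel columns grow to the right and rows downward; lengths in m; the calibration is good to about 2 mm. A picture is of the moment at which its call begins. There is no depth.
- ctrl.sign_off(): hands the job in; it is judged then, once.
The state is a dict: "time": time; "q": joint angles; "joint_velocities": joint speeds; "joint_efforts": joint torques, N m; "position": TCP position; "eef_rot": TCP orientation; "wrist_force": force on the tool from outside, world axes, zero at the start; "torque": the same for the moment, N m; "finger_gap": finger opening in m; "grasp_force": force on a finger pad.
Only numpy, scipy, OpenCV 4.12 (cv2) and the standard library are available. Lean on these libraries where they do the work, as an engineer would, in place of code of your own. Each camera call takes 0.05 s, during which the arm holds its last target. There are 200 camera calls.

## Working session

There is one attempt and no reset: what is moved stays moved. The work goes in short steps, Python scripts to look and compute and a tool call to move; the robot and the scene stay as the last step left them, time stands still between calls to the robot, and variables do not carry over. Pictures are saved under pics/ and viewed, at most 10 in all, crops included, and the job is handed in when it is done.

Besides the shell and the picture viewer there is one more tool, called after ">>>" by a JSON object that holds its "api" and its "payload", one argument or row to a line. step_arm: Moves the arm, as the interface text tells. Shifts and turns lie within -1 to 1; 1 stands for 20 mm of shift or pi rad of turn. Its arguments: {"type":"object","properties":{"targets":{"type":"array"}},"required":["targets"]}

```bash
mkdir -p pics
cat > h.py <<'E'
import numpy as np, cv2, pickle
from bench import monitor, vision, ctrl
def snap(n,f):
    s=vision.snapshot(n); cv2.imwrite(f'pics/{f}.png',s['image'][:,:,::-1]); pickle.dump(s,open(f'pics/{f}.pkl','wb')); return s
def load(f): return pickle.load(open(f'pics/{f}.pkl','rb'))
def pt(s,u,v,z):
    T=s['world_from_camera']; d=T[:3,:3]@np.array([(u-s['cx'])/s['fx'],(v-s['cy'])/s['fy'],1]); o=T[:3,3]
    return o+d*(z-o[2])/d[2]
def proj(s,p):
    T=np.linalg.inv(s['world_from_camera']); c=T[:3,:3]@np.array(p)+T[:3,3]
    return np.array([s['fx']*c[0]/c[2]+s['cx'],s['fy']*c[1]/c[2]+s['cy']])
def crop(f,x0,y0,x1,y1,k,out):
    im=cv2.imread(f'pics/{f}.png')[y0:y1,x0:x1]; cv2.imwrite(f'pics/{out}.png',cv2.resize(im,None,fx=k,fy=k,interpolation=cv2.INTER_CUBIC))
E
python3 - <<'E'
from h import *
np.set_printoptions(precision=3,suppress=True)
for n in ('top','scene'):
    s=snap(n,n+'0'); print(s['fx'],s['cx'],s['cy'],s['world_from_camera'])
    crop(n+'0',0,0,512,384,1.5,n+'0b')
o=monitor.observe(); print(o['time'],o['position'],o['eef_rot'],o['finger_gap'])
E
```

```text
356.71962402541425 258.6244958092416 193.66229120302032 [[ 0.007 -0.995  0.098  0.339]
 [-1.    -0.007 -0.003 -0.109]
 [ 0.003 -0.098 -0.995  1.333]
 [ 0.     0.     0.     1.   ]]
415.7398329788632 255.6147621736865 189.88646220945498 [[ 0.135  0.775 -0.618  1.148]
 [ 0.991 -0.1    0.091 -0.21 ]
 [ 0.008 -0.624 -0.781  1.025]
 [ 0.     0.     0.     1.   ]]
0.1 [0.193 0.594 0.23 ] [[-0.951  0.31  -0.001]
 [ 0.31   0.951 -0.002]
 [ 0.    -0.002 -1.   ]] 0.08572656549738666
```

View pics/top0b.png

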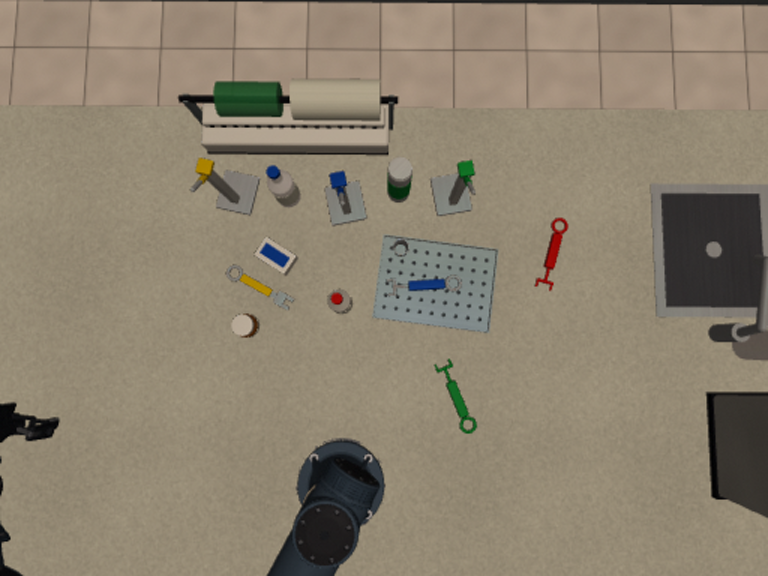

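View pics/scene0b.png

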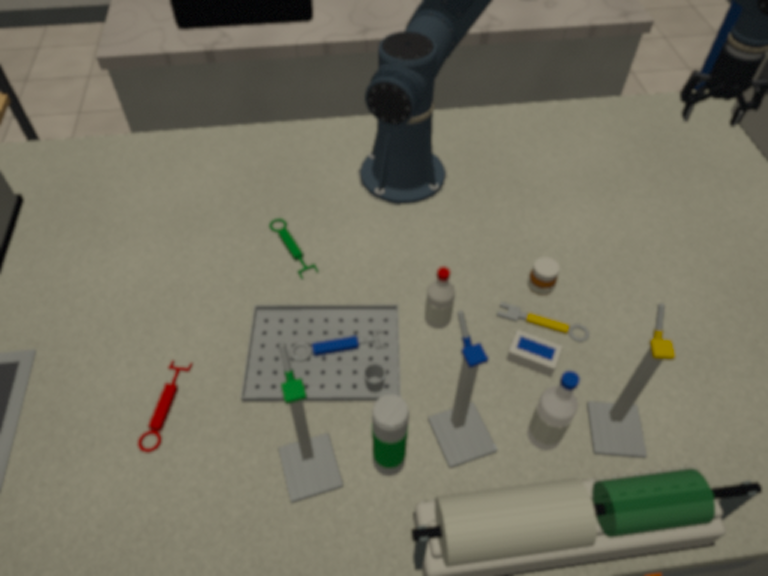

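The top picture shows the spanner (eye about (157,181) in native pixels, jaw (193,200)), the lifter (eye (302,189), fork (262,192)) and the stand caps: yellow (136,111), blue (225,119), green (310,113). Next I'll enlarge both views.

Run:
```python
from h import *
crop('top0',125,95,335,235,3.8,'t1'); crop('scene0',185,195,465,320,2.85,'s1')
```

```text
(no output)
```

View pics/t1.png

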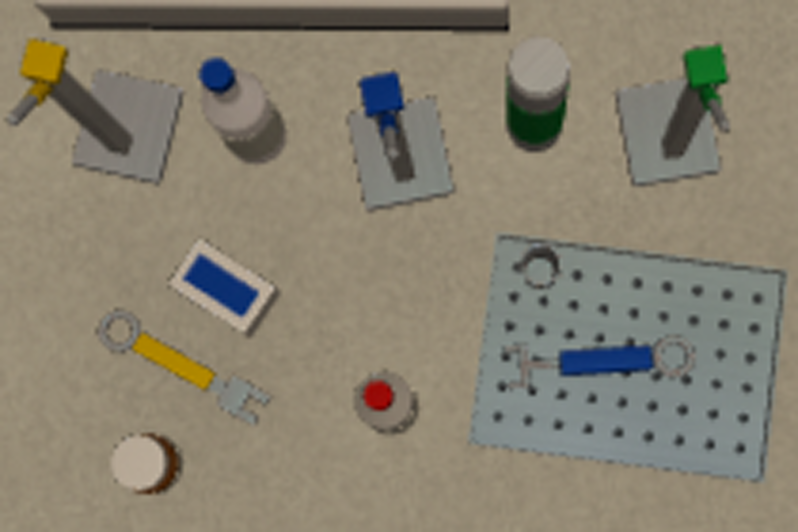

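View pics/s1.png

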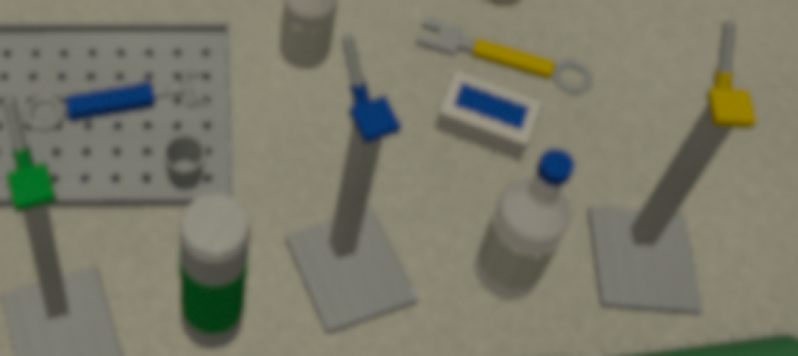

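```bash
cat > fit.py <<'E'
from h import *
from scipy.optimize import least_squares
np.set_printoptions(precision=4,suppress=True)
T=load('top0');S=load('scene0')
t=lambda x,y:(T,125+(x+.5)/3.8-.5,95+(y+.5)/3.8-.5)
s=lambda x,y:(S,185+(x+.5)/2.85-.5,195+(y+.5)/2.85-.5)
def fit(name,obs,z0,x0):
    def w(p,m):
        c,n=np.cos(p[2]),np.sin(p[2]); return [p[0]+c*m[0]-n*m[1],p[1]+n*m[0]+c*m[1],z0+m[2]]
    f=lambda p:np.concatenate([proj(o[0],w(p,np.array(m)/1000))-o[1:] for o,m in obs])
    r=least_squares(f,x0,loss='soft_l1'); print(name,r.x,'\n',f(r.x).reshape(-1,2).round(1).tolist())
    return r.x
cap=[(-10,-16,250),(-10,16,250),(22,16,250),(22,-16,250)]; foot=[(-30,-45,12),(-30,45,12),(70,45,12),(70,-45,12)]; tip=(-54.5,0,274.5)
M=cap+foot+[tip]
def st(tp,sp): return [(t(*p),m) for p,m in zip(tp,M) if p]+[(s(*p),m) for p,m in zip(sp,M) if p]
B=fit('blue',st([(403,112),(367,117),(361,77),(398,73),(454,188),(368,210),(347,115),(435,97),(392,155)],[(350,103),(384,95),(400,125),(363,138),(286,239),(372,208),(416,299),(330,330),(349,38)]),0,[.6,-.1,.2])
Y=fit('yellow',st([(57,83),(22,76),(33,40),(67,44),(158,183),(73,162),(97,70),(183,92),(13,118)],[(710,97),(745,92),(754,124),(715,126),(588,207),(683,207),(700,311),(603,306),(728,25)]),0,[.6,.3,-.2])
L=fit('lifter',[(t(673,357),(-62,0,10)),(t(653,358),(-40,0,20)),(t(561,363),(50,0,20)),(s(45,113),(-62,0,10)),(s(67,108),(-40,0,20)),(s(153,97),(50,0,20))],.003,[.5,-.3,1.5])
P=fit('spanner',[(t(119,330),(-60,0,7)),(t(137,343),(-40,0,14)),(t(212,380),(45,0,14)),(s(572,77),(-60,0,7)),(s(552,70),(-40,0,14)),(s(474,46),(45,0,14))],0,[.5,.1,-2])
for n,p,z in [('jar',(142,463),.062),('box',(220,285),.035),('cup',(541,268),.048),('flask',(378,396),.150),('oil',(538,67),.19),('bottle',(217,75),.2)]: print(n,pt(*t(*p),z))
for p in [(498,237),(784,270),(760,478),(472,442)]: print('tray',pt(*t(*p),.016))
E
python3 fit.py
```

```text
blue [ 0.6721 -0.0068  0.2068] 
 [[0.2, -0.9], [-0.5, -0.3], [-0.8, 0.4], [-0.5, -0.5], [-0.0, 1.3], [-0.8, 0.1], [-0.3, -0.3], [-0.2, -0.1], [0.1, 0.4], [-1.1, 0.7], [0.1, -0.5], [0.7, 0.5], [0.4, 0.1], [-0.8, -1.4], [-0.3, -0.5], [0.5, 0.4], [-1.4, 0.7], [-1.2, -0.3]]
yellow [ 0.6993  0.2733 -0.2118] 
 [[-0.0, -0.4], [-0.8, -0.8], [-1.1, -1.0], [-0.1, 0.1], [0.3, -0.2], [-0.5, 0.2], [-0.3, -0.7], [0.1, -1.5], [0.2, 0.7], [-1.4, -3.5], [0.8, -0.7], [0.7, 0.2], [-0.4, -1.5], [-0.5, -0.2], [-0.4, 2.2], [0.5, 0.7], [-0.9, -0.2], [-0.6, -0.1]]
lifter [ 0.4877 -0.211   1.5964] 
 [[-0.1, 0.0], [-0.5, -0.4], [-0.6, -1.3], [-0.5, 0.4], [-0.9, -0.8], [0.2, -1.0]]
spanner [ 0.4845  0.2183 -2.0479] 
 [[0.0, 0.3], [-0.6, -0.9], [-0.3, -0.1], [-0.5, 0.3], [0.3, -0.5], [-0.7, -0.0]]
jar [0.3806 0.23   0.062 ]
box [0.554  0.1675 0.035 ]
cup [ 0.5706 -0.1428  0.048 ]
flask [0.4377 0.002  0.15  ]
oil [ 0.7214 -0.1357  0.19  ]
bottle [0.7089 0.1399 0.2   ]
tray [ 0.607  -0.1011  0.016 ]
tray [ 0.5761 -0.3828  0.016 ]
tray [ 0.3717 -0.3569  0.016 ]
tray [ 0.4047 -0.0773  0.016 ]
```

```bash
cat >> h.py <<'E'
from scipy.spatial.transform import Rotation as Ro
def Rt(a,pitch=0):
    "tool x heading a, tool y horizontal, tool z down and tilted by pitch towards heading a+pi"
    x=np.array([np.cos(a),np.sin(a),0]); u=np.array([0,0,1.])
    z=-u*np.cos(pitch)-x*np.sin(pitch); xx=x*np.cos(pitch)-u*np.sin(pitch)
    return np.column_stack([xx,np.cross(z,xx),z])
def plan(p0,R0,p1,R1,g,n):
    "rows from pose 0 to pose 1 in n equal steps"
    rv=Ro.from_matrix(R0.T@R1).as_rotvec()/n; st=np.round(rv/np.pi,3); p=np.array(p0,float); R=np.array(R0)
    for i in range(n):
        d=(np.array(p1)-p)/(n-i); sh=np.round(R.T@d/.02,2); p=p+R@sh*.02
        R=R@Ro.from_rotvec(st*np.pi).as_matrix(); print([*map(float,st),*map(float,sh),g],end=',\n' if i%12==11 else ',')
    print('\n->',p.round(4))
    return p,R
E
python3 - <<'E'
from h import *
o=monitor.observe()
plan(o['position'],o['eef_rot'],[.4776,.205,.10],Rt(4.235),.5,26)
E
```

```text
[-0.0, -0.0, -0.017, -0.75, -0.54, 0.25, 0.5],[-0.0, -0.0, -0.017, -0.72, -0.58, 0.25, 0.5],[-0.0, -0.0, -0.017, -0.69, -0.62, 0.25, 0.5],[-0.0, -0.0, -0.017, -0.66, -0.65, 0.25, 0.5],[-0.0, -0.0, -0.017, -0.62, -0.69, 0.25, 0.5],[-0.0, -0.0, -0.017, -0.58, -0.72, 0.25, 0.5],[-0.0, -0.0, -0.017, -0.54, -0.75, 0.25, 0.5],[-0.0, -0.0, -0.017, -0.5, -0.78, 0.25, 0.5],[-0.0, -0.0, -0.017, -0.46, -0.8, 0.25, 0.5],[-0.0, -0.0, -0.017, -0.42, -0.83, 0.25, 0.5],[-0.0, -0.0, -0.017, -0.37, -0.85, 0.25, 0.5],[-0.0, -0.0, -0.017, -0.33, -0.87, 0.25, 0.5],
[-0.0, -0.0, -0.017, -0.28, -0.88, 0.25, 0.5],[-0.0, -0.0, -0.017, -0.23, -0.9, 0.25, 0.5],[-0.0, -0.0, -0.017, -0.18, -0.91, 0.25, 0.5],[-0.0, -0.0, -0.017, -0.13, -0.92, 0.25, 0.5],[-0.0, -0.0, -0.017, -0.09, -0.92, 0.25, 0.5],[-0.0, -0.0, -0.017, -0.04, -0.92, 0.25, 0.5],[-0.0, -0.0, -0.017, 0.01, -0.93, 0.26, 0.5],[-0.0, -0.0, -0.017, 0.06, -0.92, 0.25, 0.5],[-0.0, -0.0, -0.017, 0.11, -0.92, 0.26, 0.5],[-0.0, -0.0, -0.017, 0.16, -0.91, 0.25, 0.5],[-0.0, -0.0, -0.017, 0.21, -0.9, 0.26, 0.5],[-0.0, -0.0, -0.017, 0.26, -0.89, 0.25, 0.5],
[-0.0, -0.0, -0.017, 0.31, -0.87, 0.26, 0.5],[-0.0, -0.0, -0.017, 0.35, -0.86, 0.25, 0.5],
-> [0.4776 0.205  0.1   ]
```

>>> {"api": "step_arm", "payload": {
  "targets": [
    [0,0,-0.017,-0.75,-0.54,0.25,0.5],
    [0,0,-0.017,-0.72,-0.58,0.25,0.5],
    [0,0,-0.017,-0.69,-0.62,0.25,0.5],
    [0,0,-0.017,-0.66,-0.65,0.25,0.5],
    [0,0,-0.017,-0.62,-0.69,0.25,0.5],
    [0,0,-0.017,-0.58,-0.72,0.25,0.5],
    [0,0,-0.017,-0.54,-0.75,0.25,0.5],
    [0,0,-0.017,-0.5,-0.78,0.25,0.5],
    [0,0,-0.017,-0.46,-0.8,0.25,0.5],
    [0,0,-0.017,-0.42,-0.83,0.25,0.5],
    [0,0,-0.017,-0.37,-0.85,0.25,0.5],
    [0,0,-0.017,-0.33,-0.87,0.25,0.5]
  ]
}}

```text
time: 1.6
position: [0.3249, 0.4142, 0.1708]
eef_rot: [[-0.947, -0.322, -0.001], [-0.322, 0.947, -0.001], [0.001, -0.0, -1.0]]
wrist_force: [-0.8, -0.4, -0.4]
finger_gap: 0.0427
grasp_force: 0.0
```

>>> {"api": "step_arm", "payload": {
  "targets": [
    [0,0,-0.017,-0.28,-0.88,0.25,0.5],
    [0,0,-0.017,-0.23,-0.9,0.25,0.5],
    [0,0,-0.017,-0.18,-0.91,0.25,0.5],
    [0,0,-0.017,-0.13,-0.92,0.25,0.5],
    [0,0,-0.017,-0.09,-0.92,0.25,0.5],
    [0,0,-0.017,-0.04,-0.92,0.25,0.5],
    [0,0,-0.017,0.01,-0.93,0.26,0.5],
    [0,0,-0.017,0.06,-0.92,0.25,0.5],
    [0,0,-0.017,0.11,-0.92,0.26,0.5],
    [0,0,-0.017,0.16,-0.91,0.25,0.5]
  ]
}}

```text
time: 2.85
position: [0.4345, 0.2651, 0.1205]
eef_rot: [[-0.651, -0.759, -0.001], [-0.759, 0.651, -0.0], [0.001, 0.0, -1.0]]
wrist_force: [0.6, -0.2, 0.3]
finger_gap: 0.0423
grasp_force: 0.0
```

>>> {"api": "step_arm", "payload": {
  "targets": [
    [0,0,-0.017,0.21,-0.9,0.26,0.5],
    [0,0,-0.017,0.26,-0.89,0.25,0.5],
    [0,0,-0.017,0.31,-0.87,0.26,0.5],
    [0,0,-0.017,0.35,-0.86,0.25,0.5],
    [0,0,0,0,0,0,0.5],
    [0,0,0,0,0,0,0.5]
  ]
}}

```text
time: 3.6
position: [0.4774, 0.206, 0.1004]
eef_rot: [[-0.478, -0.879, -0.001], [-0.879, 0.478, 0.0], [0.0, 0.001, -1.0]]
wrist_force: [-0.8, -0.5, 0.5]
finger_gap: 0.0427
grasp_force: 0.0
```

Run:
```python
from h import *
o=monitor.observe();print(o['position'],np.array(o['q']))
plan(o['position'],o['eef_rot'],[.4776,.205,.004],Rt(4.235),.5,6)
snap('scene','a'); crop('a',300,150,500,300,4,'a1')
```

```text
[0.47736516 0.2060288  0.10042664] [ 1.92160741e-01  5.90119808e-01  1.80833065e+00  3.44648645e-04
  7.44091803e-01 -2.45173545e+00]
[0.0, -0.0, -0.001, 0.01, -0.01, 0.8, 0.5],[0.0, -0.0, -0.001, 0.01, -0.01, 0.8, 0.5],[0.0, -0.0, -0.001, 0.0, -0.0, 0.81, 0.5],[0.0, -0.0, -0.001, 0.01, -0.01, 0.8, 0.5],[0.0, -0.0, -0.001, 0.0, -0.0, 0.81, 0.5],[0.0, -0.0, -0.001, 0.01, -0.01, 0.8, 0.5],
-> [0.4776 0.205  0.004 ]
```

View pics/a1.png

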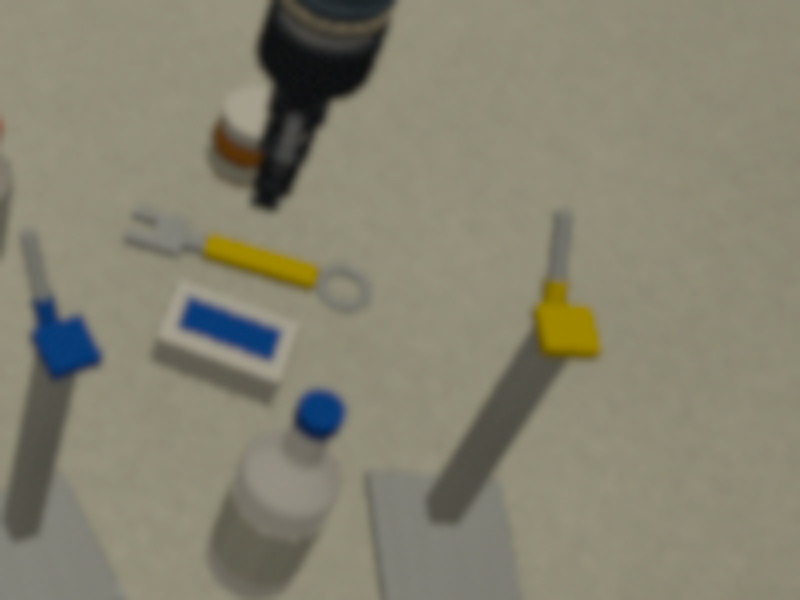

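The gripper is over the grip at crop (268,205), with the grip spanning crop (205,248)–(315,275), so the measurements hold. I'll descend and close.

>>> {"api": "step_arm", "payload": {
  "targets": [
    [0,0,-0.005,0.02,-0.05,0.8,0.5],
    [0,0,0,0,0,0.8,0.5],
    [0,0,0,0,0,0.8,0.5],
    [0,0,0,0,0,0.8,0.5],
    [0,0,0,0,0,0.8,0.5],
    [0,0,0,0,0,0.8,0.5],
    [0,0,0,0,0,0,0.5],
    [0,0,0,0,0,0,0],
    [0,0,0,0,0,0,0],
    [0,0,0,0,0,0,0],
    [0,0,0,0,0,0,0],
    [0,0,0,0,0,0,0]
  ]
}}

```text
time: 5.15
position: [0.4791, 0.2051, 0.0051]
eef_rot: [[-0.463, -0.886, 0.001], [-0.886, 0.463, 0.0], [-0.001, -0.001, -1.0]]
wrist_force: [1.1, 0.0, 4.7]
finger_gap: 0.0179
grasp_force: 60.7
```

>>> {"api": "step_arm", "payload": {
  "targets": [
    [0,0,0,0,0,-0.5,0],
    [0,0,0,0,0,-1,0],
    [0,0,0,0,0,-1,0],
    [0,0,0,0,0,-1,0],
    [0,0,0,0,0,-1,0],
    [0,0,0,0,0,-1,0],
    [0,0,0,0,0,0,0]
  ]
}}

```text
time: 6.02
position: [0.4795, 0.2052, 0.1159]
eef_rot: [[-0.463, -0.886, 0.003], [-0.886, 0.463, 0.001], [-0.002, -0.003, -1.0]]
wrist_force: [-0.3, -0.1, -2.4]
finger_gap: 0.0181
grasp_force: 60.0
```

```bash
cat >> h.py <<'E'
ST={'blue':np.array([.6721,-.0068,.2068]),'yellow':np.array([.6993,.2733,-.2118])}
def peg(c):
    x,y,w=ST[c]; h=np.array([-np.cos(w),-np.sin(w),0]); return np.array([x,y,.23])+.01*h,(h+[0,0,1])/np.sqrt(2),w+np.pi
def hang(c,s,off,pitch=45):
    "TCP pose with the eye at s along the peg; off = eye in the tool frame"
    r,d,a=peg(c); R=Rt(a,np.radians(pitch)); return r+s*d-R@np.array(off),R
E
python3 - <<'E'
from h import *
o=monitor.observe();print(o['position'],o['finger_gap'])
p,R=hang('yellow',.1,[-.075,0,-.002])
plan(o['position'],o['eef_rot'],p,R,0,16)
E
```

```text
[0.47949163 0.20519121 0.11588395] 0.0180764585321859
[0.01, -0.013, 0.024, -0.4, -0.11, -0.41, 0],[0.01, -0.013, 0.024, -0.42, -0.09, -0.39, 0],[0.01, -0.013, 0.024, -0.44, -0.07, -0.37, 0],[0.01, -0.013, 0.024, -0.46, -0.05, -0.34, 0],[0.01, -0.013, 0.024, -0.48, -0.03, -0.32, 0],[0.01, -0.013, 0.024, -0.49, 0.0, -0.3, 0],[0.01, -0.013, 0.024, -0.5, 0.03, -0.29, 0],[0.01, -0.013, 0.024, -0.51, 0.06, -0.27, 0],[0.01, -0.013, 0.024, -0.52, 0.09, -0.25, 0],[0.01, -0.013, 0.024, -0.52, 0.12, -0.23, 0],[0.01, -0.013, 0.024, -0.52, 0.15, -0.21, 0],[0.01, -0.013, 0.024, -0.51, 0.19, -0.19, 0],
[0.01, -0.013, 0.024, -0.51, 0.22, -0.18, 0],[0.01, -0.013, 0.024, -0.49, 0.25, -0.17, 0],[0.01, -0.013, 0.024, -0.48, 0.28, -0.16, 0],[0.01, -0.013, 0.024, -0.47, 0.31, -0.14, 0],
-> [0.5699 0.301  0.2462]
```

>>> {"api": "step_arm", "payload": {
  "targets": [
    [0.01,-0.013,0.024,-0.4,-0.11,-0.41,0],
    [0.01,-0.013,0.024,-0.42,-0.09,-0.39,0],
    [0.01,-0.013,0.024,-0.44,-0.07,-0.37,0],
    [0.01,-0.013,0.024,-0.46,-0.05,-0.34,0],
    [0.01,-0.013,0.024,-0.48,-0.03,-0.32,0],
    [0.01,-0.013,0.024,-0.49,0.0,-0.3,0],
    [0.01,-0.013,0.024,-0.5,0.03,-0.29,0],
    [0.01,-0.013,0.024,-0.51,0.06,-0.27,0],
    [0.01,-0.013,0.024,-0.52,0.09,-0.25,0],
    [0.01,-0.013,0.024,-0.52,0.12,-0.23,0]
  ]
}}

```text
time: 7.28
position: [0.5343, 0.2646, 0.1947]
eef_rot: [[-0.832, -0.278, 0.48], [-0.305, 0.952, 0.022], [-0.463, -0.128, -0.877]]
wrist_force: [0.5, -0.0, -1.3]
finger_gap: 0.018
grasp_force: 60.0
```

Run:
```python
from h import *
o=monitor.observe();print(o['position'],np.round(o['q'],2))
p,R=hang('yellow',.1,[-.075,0,-.002])
plan(o['position'],o['eef_rot'],p,R,0,8)
```

```text
[0.5342657  0.26463442 0.19471602] [ 0.34  0.44  1.89 -0.41  0.36 -1.19]
[0.008, -0.01, 0.019, -0.4, 0.11, -0.17, 0],[0.008, -0.01, 0.019, -0.4, 0.13, -0.16, 0],[0.008, -0.01, 0.019, -0.4, 0.16, -0.15, 0],[0.008, -0.01, 0.019, -0.39, 0.17, -0.14, 0],[0.008, -0.01, 0.019, -0.39, 0.19, -0.14, 0],[0.008, -0.01, 0.019, -0.38, 0.22, -0.13, 0],[0.008, -0.01, 0.019, -0.37, 0.23, -0.12, 0],[0.008, -0.01, 0.019, -0.36, 0.25, -0.12, 0],
-> [0.5699 0.301  0.2462]
```

```bash
sed -i 's/def hang(c,s,off,pitch=45):/def hang(c,s,off,pitch=45,da=0):/; s/R=Rt(a,np.radians(pitch)); return/R=Rt(a+da,np.radians(pitch)); return/' h.py
python3 - <<'E'
from h import *
o=monitor.observe()
p,R=hang('yellow',.095,[-.075,0,-.002],34,.17)
print(p,R)
plan(o['position'],o['eef_rot'],p,R,0,7)
E
```

```text
[0.56284331 0.2920753  0.2535776 ] [[-0.82831341  0.04178783  0.55870445]
 [ 0.03464368  0.99912651 -0.02336746]
 [-0.5591929   0.         -0.82903757]]
[0.003, -0.004, 0.016, -0.42, 0.08, -0.27, 0],[0.003, -0.004, 0.016, -0.42, 0.09, -0.26, 0],[0.003, -0.004, 0.016, -0.42, 0.11, -0.26, 0],[0.003, -0.004, 0.016, -0.42, 0.13, -0.25, 0],[0.003, -0.004, 0.016, -0.42, 0.15, -0.25, 0],[0.003, -0.004, 0.016, -0.41, 0.17, -0.25, 0],[0.003, -0.004, 0.016, -0.4, 0.2, -0.24, 0],
-> [0.5628 0.2922 0.2536]
```

>>> {"api": "step_arm", "payload": {
  "targets": [
    [0.003,-0.004,0.016,-0.42,0.08,-0.27,0],
    [0.003,-0.004,0.016,-0.42,0.09,-0.26,0],
    [0.003,-0.004,0.016,-0.42,0.11,-0.26,0],
    [0.003,-0.004,0.016,-0.42,0.13,-0.25,0],
    [0.003,-0.004,0.016,-0.42,0.15,-0.25,0],
    [0.003,-0.004,0.016,-0.41,0.17,-0.25,0],
    [0.003,-0.004,0.016,-0.4,0.2,-0.24,0],
    [0,0,0,0,0,0,0],
    [0,0,0,0,0,0,0]
  ]
}}

```text
time: 8.4
position: [0.5626, 0.292, 0.2535]
eef_rot: [[-0.827, 0.049, 0.56], [0.038, 0.999, -0.031], [-0.561, -0.004, -0.828]]
wrist_force: [-0.3, 0.7, -2.1]
finger_gap: 0.0183
grasp_force: 60.0
```

Run:
```python
from h import *
o=monitor.observe();print(o['position'],np.round(o['q'],2))
off=[-.075,0,-.002]
p,R=hang('yellow',.095,off,34,.17)
plan(o['position'],o['eef_rot'],p,R,0,1)
s=snap('scene','b'); t=snap('top','b2')
e=o['position']+o['eef_rot']@np.array(off)
print('eye exp',e,proj(s,e),proj(t,e))
r,d,a=peg('yellow'); print('tip',proj(s,r+.065*d),proj(t,r+.065*d))
a=cv2.resize(cv2.imread('pics/b.png')[175:260,395:475],None,fx=5,fy=5,interpolation=2); b=cv2.resize(cv2.imread('pics/b2.png')[85:170,100:180],None,fx=5,fy=5,interpolation=2)
cv2.imwrite('pics/b3.png',np.hstack([a,b]))
```

```text
[0.56264757 0.29204006 0.25348504] [ 0.42  0.4   1.78 -0.58  0.49 -0.65]
[-0.002, 0.001, -0.001, -0.01, 0.0, 0.0, 0],
-> [0.5628 0.292  0.2536]
eye exp [0.62353124 0.28925248 0.29723899] [440.93515882 189.17231146] [123.59041911 131.5278844 ]
tip [439.64583632 202.44115997] [127.90181557 126.64530145]
```

View pics/b3.png

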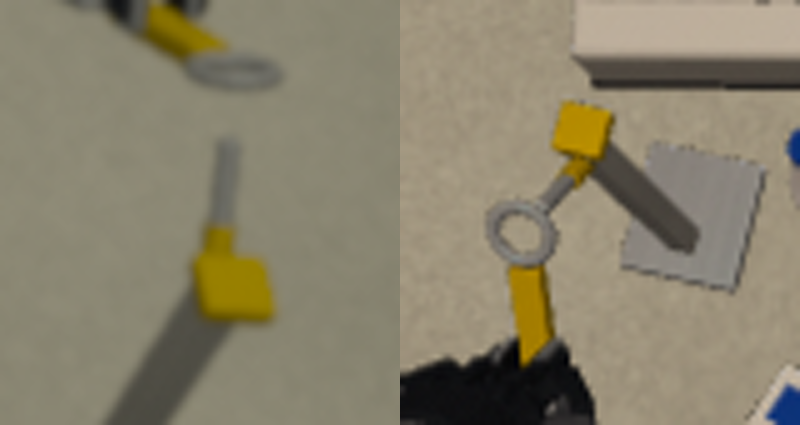

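The ring sits at scene (442,189) and top (124,132), within about 1 px of the predicted position. It is ahead of the peg tip and in line with it, so I'll thread it along the peg.

>>> {"api": "step_arm", "payload": {
  "targets": [
    [0,0,0,-0.11,-0.07,0.62,0],
    [0,0,0,-0.11,-0.07,0.62,0],
    [0,0,0,-0.11,-0.07,0.62,0],
    [0,0,0,-0.11,-0.07,0.62,0],
    [0,0,0,-0.11,-0.07,0.62,0],
    [0,0,0,0,0,0,0],
    [0,0,0,0,0,0,0]
  ]
}}

```text
time: 9.38
position: [0.6071, 0.2833, 0.2098]
eef_rot: [[-0.825, 0.049, 0.563], [0.039, 0.999, -0.03], [-0.563, -0.003, -0.826]]
wrist_force: [0.1, -0.1, -1.4]
finger_gap: 0.018
grasp_force: 59.9
```

Run:
```python
from h import *
o=monitor.observe();print(o['position'],np.round(o['q'],2))
off=[-.075,0,-.002]
for pi,da in((50,.25),(50,.4)):
    p,R=hang('yellow',.030,off,pi,da); print(p); plan(o['position'],o['eef_rot'],p,R,0,4)
```

```text
[0.60711082 0.2832643  0.20980436] [ 0.37  0.5   1.75 -0.63  0.41 -0.63]
[0.62214135 0.27807901 0.19247429]
[-0.005, -0.022, -0.005, -0.04, -0.05, 0.29, 0],[-0.005, -0.022, -0.005, -0.01, -0.06, 0.29, 0],[-0.005, -0.022, -0.005, 0.01, -0.07, 0.28, 0],[-0.005, -0.022, -0.005, 0.02, -0.07, 0.29, 0],
-> [0.6222 0.278  0.1924]
[0.6229315  0.2711288  0.19247429]
[-0.013, -0.022, -0.014, -0.05, -0.14, 0.29, 0],[-0.013, -0.022, -0.014, -0.02, -0.16, 0.29, 0],[-0.013, -0.022, -0.014, 0.01, -0.16, 0.29, 0],[-0.013, -0.022, -0.014, 0.03, -0.18, 0.28, 0],
-> [0.623  0.2711 0.1925]
```

>>> {"api": "step_arm", "payload": {
  "targets": [
    [0,0,0,0,0,0,0.19],
    [0,0,0,0,0,0,0.2],
    [0,0,0,0,0,0,0.21],
    [0,0,0,0,0,0,0.215],
    [0,0,0,0,0,0,0.22],
    [0,0,0,0,0,0,0.225],
    [0,0,0,0,0,0,0.23],
    [0,0,0,0,0,0,0.235],
    [0,0,0,0,0,0,0.24],
    [0,0,0,0,0,0,0.25],
    [0,0,0,0,0,0,0.26],
    [0,0,0,0,0,0,0.27]
  ]
}}

```text
time: 10.88
position: [0.6072, 0.2833, 0.2099]
eef_rot: [[-0.825, 0.049, 0.563], [0.039, 0.999, -0.03], [-0.564, -0.003, -0.826]]
wrist_force: [-0.0, 0.5, 0.8]
finger_gap: 0.0229
grasp_force: 0.0
```

Run:
```python
from h import *
s=snap('scene','c'); t=snap('top','c2')
a=cv2.resize(cv2.imread('pics/c.png')[170:290,375:475],None,fx=4,fy=4,interpolation=2); b=cv2.resize(cv2.imread('pics/c2.png')[70:190,95:195],None,fx=4,fy=4,interpolation=2)
cv2.imwrite('pics/c3.png',np.hstack([a,b]))
```

```text
(no output)
```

View pics/c3.png

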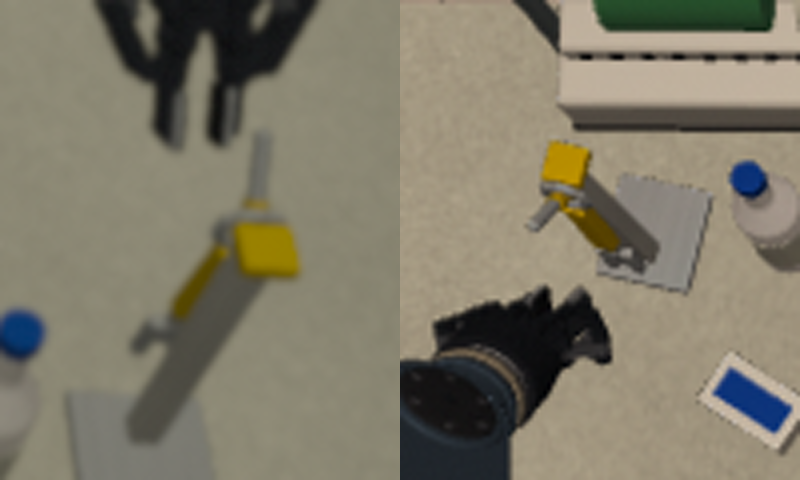

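The spanner hangs down along the yellow post, with its ring at the collar (crop (235,220)) and the fingers clear. I'll retract now and plan the move to the lifter.

>>> {"api": "step_arm", "payload": {
  "targets": [
    [0,0,0,0,0,-0.4,0.4],
    [0,0,0,0,0,-0.7,0.5],
    [0,0,0,0,0,-0.9,0.6],
    [0,0,0,0,0,-0.9,0.6],
    [0,0,0,0,0,0,0.6]
  ]
}}

```text
time: 11.6
position: [0.5743, 0.2856, 0.2602]
eef_rot: [[-0.823, 0.048, 0.565], [0.039, 0.999, -0.028], [-0.566, -0.001, -0.824]]
wrist_force: [0.2, 0.1, 0.1]
finger_gap: 0.0511
grasp_force: 0.0
```

Run:
```python
from h import *
o=monitor.observe(); print(o['position'])
plan(o['position'],o['eef_rot'],[.4873,-.196,.22],Rt(1.5964),.6,30)
```

```text
[0.57427275 0.28563984 0.26021667]
[0.005, 0.005, 0.015, 0.13, -0.81, -0.0, 0.6],[0.005, 0.005, 0.015, 0.09, -0.81, 0.01, 0.6],[0.005, 0.005, 0.015, 0.05, -0.82, 0.02, 0.6],[0.005, 0.005, 0.015, 0.01, -0.82, 0.04, 0.6],[0.005, 0.005, 0.015, -0.03, -0.82, 0.05, 0.6],[0.005, 0.005, 0.015, -0.07, -0.81, 0.06, 0.6],[0.005, 0.005, 0.015, -0.11, -0.81, 0.07, 0.6],[0.005, 0.005, 0.015, -0.15, -0.8, 0.08, 0.6],[0.005, 0.005, 0.015, -0.19, -0.79, 0.09, 0.6],[0.005, 0.005, 0.015, -0.22, -0.78, 0.1, 0.6],[0.005, 0.005, 0.015, -0.26, -0.77, 0.11, 0.6],[0.005, 0.005, 0.015, -0.3, -0.75, 0.12, 0.6],
[0.005, 0.005, 0.015, -0.34, -0.73, 0.13, 0.6],[0.005, 0.005, 0.015, -0.37, -0.72, 0.13, 0.6],[0.005, 0.005, 0.015, -0.41, -0.7, 0.14, 0.6],[0.005, 0.005, 0.015, -0.44, -0.67, 0.14, 0.6],[0.005, 0.005, 0.015, -0.48, -0.65, 0.14, 0.6],[0.005, 0.005, 0.015, -0.51, -0.62, 0.15, 0.6],[0.005, 0.005, 0.015, -0.54, -0.6, 0.15, 0.6],[0.005, 0.005, 0.015, -0.57, -0.57, 0.15, 0.6],[0.005, 0.005, 0.015, -0.6, -0.54, 0.15, 0.6],[0.005, 0.005, 0.015, -0.62, -0.51, 0.15, 0.6],[0.005, 0.005, 0.015, -0.65, -0.47, 0.14, 0.6],[0.005, 0.005, 0.015, -0.67, -0.44, 0.14, 0.6],
[0.005, 0.005, 0.015, -0.7, -0.41, 0.14, 0.6],[0.005, 0.005, 0.015, -0.72, -0.37, 0.13, 0.6],[0.005, 0.005, 0.015, -0.74, -0.33, 0.12, 0.6],[0.005, 0.005, 0.015, -0.75, -0.3, 0.12, 0.6],[0.005, 0.005, 0.015, -0.77, -0.26, 0.11, 0.6],[0.005, 0.005, 0.015, -0.78, -0.23, 0.1, 0.6],
-> [ 0.4872 -0.1961  0.22  ]
```

>>> {"api": "step_arm", "payload": {
  "targets": [
    [0.005,0.005,0.015,0.13,-0.81,0,0.6],
    [0.005,0.005,0.015,0.09,-0.81,0.01,0.6],
    [0.005,0.005,0.015,0.05,-0.82,0.02,0.6],
    [0.005,0.005,0.015,0.01,-0.82,0.04,0.6],
    [0.005,0.005,0.015,-0.03,-0.82,0.05,0.6],
    [0.005,0.005,0.015,-0.07,-0.81,0.06,0.6],
    [0.005,0.005,0.015,-0.11,-0.81,0.07,0.6],
    [0.005,0.005,0.015,-0.15,-0.8,0.08,0.6],
    [0.005,0.005,0.015,-0.19,-0.79,0.09,0.6],
    [0.005,0.005,0.015,-0.22,-0.78,0.1,0.6],
    [0.005,0.005,0.015,-0.26,-0.77,0.11,0.6],
    [0.005,0.005,0.015,-0.3,-0.75,0.12,0.6]
  ]
}}

```text
time: 13.1
position: [0.5391, 0.0912, 0.2422]
eef_rot: [[-0.725, 0.594, 0.348], [0.585, 0.798, -0.145], [-0.364, 0.098, -0.926]]
wrist_force: [0.4, -0.8, -0.8]
finger_gap: 0.0514
grasp_force: 0.0
```

>>> {"api": "step_arm", "payload": {
  "targets": [
    [0.005,0.005,0.015,-0.34,-0.73,0.13,0.6],
    [0.005,0.005,0.015,-0.37,-0.72,0.13,0.6],
    [0.005,0.005,0.015,-0.41,-0.7,0.14,0.6],
    [0.005,0.005,0.015,-0.44,-0.67,0.14,0.6],
    [0.005,0.005,0.015,-0.48,-0.65,0.14,0.6],
    [0.005,0.005,0.015,-0.51,-0.62,0.15,0.6],
    [0.005,0.005,0.015,-0.54,-0.6,0.15,0.6],
    [0.005,0.005,0.015,-0.57,-0.57,0.15,0.6],
    [0.005,0.005,0.015,-0.6,-0.54,0.15,0.6],
    [0.005,0.005,0.015,-0.62,-0.51,0.15,0.6],
    [0.005,0.005,0.015,-0.65,-0.47,0.14,0.6],
    [0.005,0.005,0.015,-0.67,-0.44,0.14,0.6]
  ]
}}

```text
time: 14.6
position: [0.5042, -0.1013, 0.2262]
eef_rot: [[-0.319, 0.943, 0.096], [0.938, 0.329, -0.106], [-0.132, 0.056, -0.99]]
wrist_force: [-0.5, -0.0, -0.4]
finger_gap: 0.0512
grasp_force: 0.0
```

>>> {"api": "step_arm", "payload": {
  "targets": [
    [0.005,0.005,0.015,-0.7,-0.41,0.14,0.6],
    [0.005,0.005,0.015,-0.72,-0.37,0.13,0.6],
    [0.005,0.005,0.015,-0.74,-0.33,0.12,0.6],
    [0.005,0.005,0.015,-0.75,-0.3,0.12,0.6],
    [0.005,0.005,0.015,-0.77,-0.26,0.11,0.6],
    [0.005,0.005,0.015,-0.78,-0.23,0.1,0.6],
    [0,0,0,0,0,0,0.6],
    [0,0,0,0,0,0,0.6]
  ]
}}

```text
time: 15.6
position: [0.4866, -0.1964, 0.2185]
eef_rot: [[-0.049, 0.999, -0.013], [0.998, 0.049, -0.032], [-0.032, -0.014, -0.999]]
wrist_force: [-0.9, 0.6, 0.0]
finger_gap: 0.0512
grasp_force: 0.0
```

Run:
```python
from h import *
o=monitor.observe(); print(o['position'],np.round(o['q'],2))
plan(o['position'],o['eef_rot'],[.4873,-.196,.10],Rt(1.5964),.6,6)
```

```text
[ 0.48663228 -0.19641825  0.21845657] [-0.58  0.41  1.7  -0.04  1.03 -0.61]
[-0.001, 0.002, 0.001, 0.03, 0.02, 0.99, 0.6],[-0.001, 0.002, 0.001, 0.03, 0.02, 0.99, 0.6],[-0.001, 0.002, 0.001, 0.02, 0.01, 0.99, 0.6],[-0.001, 0.002, 0.001, 0.02, 0.01, 0.98, 0.6],[-0.001, 0.002, 0.001, 0.01, 0.01, 0.99, 0.6],[-0.001, 0.002, 0.001, 0.0, 0.0, 0.98, 0.6],
-> [ 0.4873 -0.1961  0.1   ]
```

>>> {"api": "step_arm", "payload": {
  "targets": [
    [-0.002,0.003,0.001,0.03,0.02,0.99,0.6],
    [-0.002,0.003,0.001,0.03,0.02,0.99,0.6],
    [-0.002,0.003,0.001,0.02,0.01,0.99,0.6],
    [-0.001,0.001,0.001,0.02,0.01,0.98,0.6],
    [0,0,0.001,0.01,0.01,0.99,0.6],
    [0,0,0.001,0,0,0.98,0.6],
    [0,0,0,0,0,0,0.6]
  ]
}}

```text
time: 16.48
position: [0.4873, -0.1945, 0.0992]
eef_rot: [[-0.032, 0.999, 0.005], [0.999, 0.032, 0.002], [0.001, 0.005, -1.0]]
wrist_force: [-0.6, -0.0, 0.1]
finger_gap: 0.051
grasp_force: 0.0
```

Run:
```python
from h import *
o=monitor.observe()
plan(o['position'],o['eef_rot'],[.4873,-.196,.008],Rt(1.5964),.6,6)
```

```text
[0.0, -0.0, 0.0, -0.01, -0.0, 0.76, 0.6],[0.0, -0.0, 0.0, -0.01, -0.01, 0.76, 0.6],[0.0, -0.0, 0.0, -0.02, -0.0, 0.76, 0.6],[0.0, -0.0, 0.0, -0.01, -0.01, 0.76, 0.6],[0.0, -0.0, 0.0, -0.02, -0.0, 0.76, 0.6],[0.0, -0.0, 0.0, -0.01, -0.01, 0.76, 0.6],
-> [ 0.4872 -0.196   0.008 ]
```

>>> {"api": "step_arm", "payload": {
  "targets": [
    [0,0,0,-0.02,0,0.76,0.6],
    [0,0,0,-0.02,0,0.76,0.6],
    [0,0,0,-0.02,0,0.76,0.6],
    [0,0,0,-0.02,0,0.76,0.6],
    [0,0,0,0,0,0.76,0.6],
    [0,0,0,0,0,0.76,0.6],
    [0,0,0,0,0,0,0.6],
    [0,0,0,0,0,0,0],
    [0,0,0,0,0,0,0],
    [0,0,0,0,0,0,0],
    [0,0,0,0,0,0,0],
    [0,0,0,0,0,0,0]
  ]
}}

```text
time: 17.98
position: [0.4894, -0.1978, 0.0096]
eef_rot: [[-0.031, 0.999, 0.009], [1.0, 0.031, -0.001], [-0.002, 0.009, -1.0]]
wrist_force: [-0.3, -0.1, 6.2]
finger_gap: 0.0223
grasp_force: 60.4
```

>>> {"api": "step_arm", "payload": {
  "targets": [
    [0,0,0,0,0,-0.5,0],
    [0,0,0,0,0,-1,0],
    [0,0,0,0,0,-1,0],
    [0,0,0,0,0,-1,0],
    [0,0,0,0,0,-1,0],
    [0,0,0,0,0,-1,0],
    [0,0,0,0,0,-1,0],
    [0,0,0,0,0,-1,0],
    [0,0,0,0,0,-1,0],
    [0,0,0,0,0,-1,0],
    [0,0,0,0,0,-1,0],
    [0,0,0,0,0,0,0]
  ]
}}

```text
time: 19.48
position: [0.4879, -0.1978, 0.2204]
eef_rot: [[-0.031, 0.999, 0.011], [1.0, 0.031, -0.003], [-0.003, 0.011, -1.0]]
wrist_force: [-0.8, 0.5, -0.9]
finger_gap: 0.0225
grasp_force: 59.6
```

Run:
```python
from h import *
o=monitor.observe(); print(o['position'],o['finger_gap'])
p,R=hang('blue',.1,[-.075,0,-.0034],34,-.15); print(p)
plan(o['position'],o['eef_rot'],p,R,0,20)
```

```text
[ 0.48789076 -0.197826    0.2203805 ] 0.022508614977970874
[ 0.53292967 -0.02679412  0.25595248]
[-0.007, -0.007, -0.025, 0.42, 0.13, -0.09, 0],[-0.007, -0.007, -0.025, 0.41, 0.16, -0.09, 0],[-0.007, -0.007, -0.025, 0.39, 0.2, -0.1, 0],[-0.007, -0.007, -0.025, 0.38, 0.23, -0.1, 0],[-0.007, -0.007, -0.025, 0.35, 0.26, -0.11, 0],[-0.007, -0.007, -0.025, 0.33, 0.29, -0.11, 0],[-0.007, -0.007, -0.025, 0.3, 0.31, -0.11, 0],[-0.007, -0.007, -0.025, 0.28, 0.34, -0.11, 0],[-0.007, -0.007, -0.025, 0.25, 0.36, -0.11, 0],[-0.007, -0.007, -0.025, 0.21, 0.38, -0.1, 0],[-0.007, -0.007, -0.025, 0.18, 0.4, -0.1, 0],[-0.007, -0.007, -0.025, 0.15, 0.42, -0.09, 0],
[-0.007, -0.007, -0.025, 0.11, 0.43, -0.09, 0],[-0.007, -0.007, -0.025, 0.08, 0.44, -0.08, 0],[-0.007, -0.007, -0.025, 0.04, 0.44, -0.07, 0],[-0.007, -0.007, -0.025, 0.0, 0.45, -0.06, 0],[-0.007, -0.007, -0.025, -0.03, 0.45, -0.05, 0],[-0.007, -0.007, -0.025, -0.07, 0.44, -0.04, 0],[-0.007, -0.007, -0.025, -0.1, 0.44, -0.02, 0],[-0.007, -0.007, -0.025, -0.14, 0.43, -0.02, 0],
-> [ 0.5329 -0.0268  0.2561]
```

>>> {"api": "step_arm", "payload": {
  "targets": [
    [-0.007,-0.007,-0.025,0.42,0.13,-0.09,0],
    [-0.007,-0.007,-0.025,0.41,0.16,-0.09,0],
    [-0.007,-0.007,-0.025,0.39,0.2,-0.1,0],
    [-0.007,-0.007,-0.025,0.38,0.23,-0.1,0],
    [-0.007,-0.007,-0.025,0.35,0.26,-0.11,0],
    [-0.007,-0.007,-0.025,0.33,0.29,-0.11,0],
    [-0.007,-0.007,-0.025,0.3,0.31,-0.11,0],
    [-0.007,-0.007,-0.025,0.28,0.34,-0.11,0],
    [-0.007,-0.007,-0.025,0.25,0.36,-0.11,0],
    [-0.007,-0.007,-0.025,0.21,0.38,-0.1,0],
    [-0.007,-0.007,-0.025,0.18,0.4,-0.1,0],
    [-0.007,-0.007,-0.025,0.15,0.42,-0.09,0]
  ]
}}

```text
time: 20.98
position: [0.5134, -0.0943, 0.2393]
eef_rot: [[-0.773, 0.532, 0.344], [0.535, 0.839, -0.096], [-0.34, 0.11, -0.934]]
wrist_force: [0.6, -0.4, -1.2]
finger_gap: 0.0222
grasp_force: 59.6
```

Run:
```python
from h import *
o=monitor.observe(); print(o['position'],np.round(o['q'],2))
p,R=hang('blue',.1,[-.075,0,-.0034],34,-.15); print(p)
plan(o['position'],o['eef_rot'],p,R,0,9)
```

```text
[ 0.51338855 -0.09425928  0.2393369 ] [-0.43  0.27  1.94  0.1   0.57 -1.49]
[ 0.53292967 -0.02679412  0.25595248]
[-0.007, -0.007, -0.021, 0.09, 0.38, -0.08, 0],[-0.007, -0.007, -0.021, 0.06, 0.39, -0.08, 0],[-0.007, -0.007, -0.021, 0.03, 0.39, -0.07, 0],[-0.007, -0.007, -0.021, 0.0, 0.4, -0.06, 0],[-0.007, -0.007, -0.021, -0.03, 0.4, -0.05, 0],[-0.007, -0.007, -0.021, -0.05, 0.39, -0.05, 0],[-0.007, -0.007, -0.021, -0.08, 0.39, -0.03, 0],[-0.007, -0.007, -0.021, -0.1, 0.39, -0.02, 0],[-0.007, -0.007, -0.021, -0.13, 0.38, -0.02, 0],
-> [ 0.5328 -0.0268  0.2559]
```

>>> {"api": "step_arm", "payload": {
  "targets": [
    [-0.007,-0.007,-0.021,0.09,0.38,-0.08,0],
    [-0.007,-0.007,-0.021,0.06,0.39,-0.08,0],
    [-0.007,-0.007,-0.021,0.03,0.39,-0.07,0],
    [-0.007,-0.007,-0.021,0.0,0.4,-0.06,0],
    [-0.007,-0.007,-0.021,-0.03,0.4,-0.05,0],
    [-0.007,-0.007,-0.021,-0.05,0.39,-0.05,0],
    [-0.007,-0.007,-0.021,-0.08,0.39,-0.03,0],
    [-0.007,-0.007,-0.021,-0.1,0.39,-0.02,0],
    [-0.007,-0.007,-0.021,-0.13,0.38,-0.02,0],
    [0,0,0,0,0,0,0],
    [0,0,0,0,0,0,0]
  ]
}}

```text
time: 22.35
position: [0.5337, -0.0277, 0.2566]
eef_rot: [[-0.828, -0.05, 0.558], [-0.034, 0.999, 0.04], [-0.56, 0.014, -0.829]]
wrist_force: [0.5, 0.4, -0.6]
finger_gap: 0.0223
grasp_force: 59.6
```

Run:
```python
from h import *
o=monitor.observe(); print(o['position'],np.round(o['q'],2))
off=[-.075,0,-.0034]
p,R=hang('blue',.1,off,34,-.15); plan(o['position'],o['eef_rot'],p,R,0,1)
p,R=hang('blue',.032,off,34,-.15); plan(o['position'],o['eef_rot'],p,R,0,6)
s=snap('scene','d'); t=snap('top','d2')
e=o['position']+o['eef_rot']@np.array(off)
print('eye exp',e,proj(s,e),proj(t,e))
r,d,a=peg('blue'); print('tip',proj(s,r+.065*d),proj(t,r+.065*d))
a=cv2.resize(cv2.imread('pics/d.png')[170:255,270:350],None,fx=5,fy=5,interpolation=2); b=cv2.resize(cv2.imread('pics/d2.png')[95:180,190:270],None,fx=5,fy=5,interpolation=2)
cv2.imwrite('pics/d3.png',np.hstack([a,b]))
```

```text
[ 0.53365522 -0.0276639   0.25659071] [-0.41  0.23  2.06  0.72  0.4  -2.64]
[0.003, 0.0, -0.004, 0.05, 0.04, 0.01, 0],
-> [ 0.5329 -0.0269  0.2559]
[0.0, 0.0, -0.001, -0.1, 0.06, 0.56, 0],[0.0, 0.0, -0.001, -0.09, 0.06, 0.55, 0],[0.0, 0.0, -0.001, -0.1, 0.07, 0.56, 0],[0.0, 0.0, -0.001, -0.1, 0.06, 0.55, 0],[0.0, 0.0, -0.001, -0.09, 0.07, 0.56, 0],[0.0, 0.0, -0.001, -0.1, 0.06, 0.55, 0],
-> [ 0.58  -0.017  0.208]
eye exp [ 0.59386144 -0.02527719  0.30137994] [301.62494404 191.87735568] [229.46881372 141.80373417]
tip [305.74811792 206.77133714] [227.92810062 136.21364406]
```

View pics/d3.png

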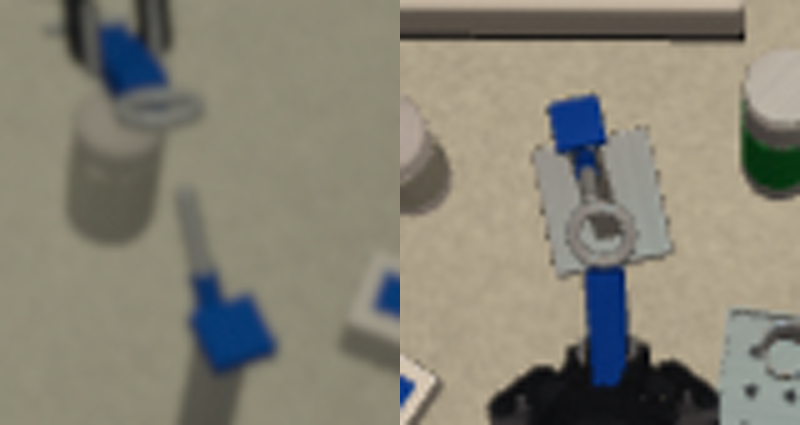

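The ring is at scene (301.6,191.8) and top (230.1,141.4), as predicted. Joint 6 is near its limit, so I'll yaw slightly about the eye first and then thread.

Run:
```python
from h import *
o=monitor.observe(); off=[-.075,0,-.0034]; dy=np.array([0,.001,0])
p,R=hang('blue',.1,off,33,-.32); p,R=plan(o['position'],o['eef_rot'],p+dy,R,0,4)
p2,R2=hang('blue',.032,off,33,-.32); plan(p,R,p2+dy,R2,0,6)
```

```text
[0.008, 0.001, 0.01, 0.01, 0.15, -0.01, 0],[0.008, 0.001, 0.01, 0.01, 0.15, -0.01, 0],[0.008, 0.001, 0.01, 0.02, 0.16, -0.01, 0],[0.008, 0.001, 0.01, 0.03, 0.15, -0.01, 0],
-> [ 0.5325 -0.0155  0.2569]
[0.0, 0.0, 0.0, -0.1, 0.13, 0.54, 0],[0.0, 0.0, 0.0, -0.1, 0.12, 0.54, 0],[0.0, 0.0, 0.0, -0.1, 0.13, 0.54, 0],[0.0, 0.0, 0.0, -0.1, 0.12, 0.55, 0],[0.0, 0.0, 0.0, -0.1, 0.13, 0.54, 0],[0.0, 0.0, 0.0, -0.09, 0.12, 0.55, 0],
-> [ 0.5795 -0.0056  0.2089]
```

>>> {"api": "step_arm", "payload": {
  "targets": [
    [0.008,0.001,0.01,0.01,0.15,-0.01,0],
    [0.008,0.001,0.01,0.01,0.15,-0.01,0],
    [0.008,0.001,0.01,0.02,0.16,-0.01,0],
    [0.008,0.001,0.01,0.03,0.15,-0.01,0],
    [0,0,0,0,0,0,0],
    [0,0,0,0,0,0,0]
  ]
}}

```text
time: 23.2
position: [0.5326, -0.0154, 0.2572]
eef_rot: [[-0.831, 0.109, 0.546], [0.091, 0.994, -0.06], [-0.55, -0.0, -0.835]]
wrist_force: [0.2, -0.7, -1.0]
finger_gap: 0.0221
grasp_force: 59.5
```

Run:
```python
from h import *
o=monitor.observe(); print(np.round(o['q'],2)); off=[-.075,0,-.0034]; dy=np.array([0,.001,0])
p2,R2=hang('blue',.032,off,33,-.32); plan(o['position'],o['eef_rot'],p2+dy,R2,0,6)
```

```text
[-0.3   0.23  2.06  0.35  0.3  -2.07]
[0.0, 0.0, 0.0, -0.1, 0.12, 0.54, 0],[0.0, 0.0, 0.0, -0.1, 0.12, 0.55, 0],[0.0, 0.0, 0.0, -0.09, 0.13, 0.54, 0],[0.0, 0.0, 0.0, -0.1, 0.12, 0.55, 0],[0.0, 0.0, 0.0, -0.09, 0.13, 0.54, 0],[0.0, 0.0, 0.0, -0.1, 0.12, 0.55, 0],
-> [ 0.5796 -0.0057  0.2089]
```

>>> {"api": "step_arm", "payload": {
  "targets": [
    [0,0,0,-0.1,0.12,0.54,0],
    [0,0,0,-0.1,0.12,0.55,0],
    [0,0,0,-0.1,0.12,0.55,0],
    [0,0,0,-0.1,0.12,0.55,0],
    [0,0,0,-0.1,0.12,0.55,0],
    [0,0,0,-0.1,0.12,0.55,0],
    [0,0,0,0,0,0,0],
    [0,0,0,0,0,0,0]
  ]
}}

```text
time: 24.2
position: [0.5799, -0.006, 0.2087]
eef_rot: [[-0.831, 0.109, 0.546], [0.091, 0.994, -0.06], [-0.549, -0.0, -0.836]]
wrist_force: [0.3, 0.1, -0.2]
finger_gap: 0.0226
grasp_force: 59.6
```

>>> {"api": "step_arm", "payload": {
  "targets": [
    [0,0,0,0,0,0,0.25],
    [0,0,0,0,0,0,0.26],
    [0,0,0,0,0,0,0.265],
    [0,0,0,0,0,0,0.27],
    [0,0,0,0,0,0,0.275],
    [0,0,0,0,0,0,0.28],
    [0,0,0,0,0,0,0.285],
    [0,0,0,0,0,0,0.29],
    [0,0,0,0,0,0,0.3],
    [0,0,0,0,0,0,0.31],
    [0,0,0,0,0,0,0.33],
    [0,0,0,0,0,0,0.36]
  ]
}}

```text
time: 25.7
position: [0.58, -0.0061, 0.2088]
eef_rot: [[-0.831, 0.109, 0.546], [0.091, 0.994, -0.06], [-0.55, -0.0, -0.835]]
wrist_force: [1.4, -0.9, 0.6]
finger_gap: 0.0307
grasp_force: 0.0
```

Run:
```python
from h import *
s=snap('scene','e'); t=snap('top','e2')
a=cv2.resize(cv2.imread('pics/e.png')[150:290,260:460],None,fx=4,fy=4,interpolation=2)
b=cv2.resize(cv2.imread('pics/e2.png')[90:190,190:290],None,fx=4,fy=4,interpolation=2)
a=a[:,:400]; b=np.vstack([b,np.zeros((160,400,3),np.uint8)])
cv2.imwrite('pics/e3.png',np.hstack([a,b]))
```

```text
(no output)
```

View pics/e3.png

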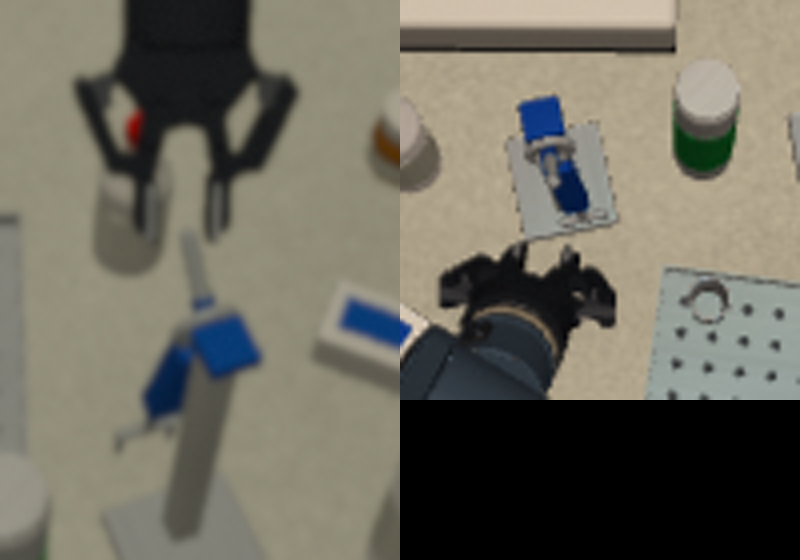

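The lifter's ring is on the blue peg and the fingers are clear. I'll back off, let it settle and check.

>>> {"api": "step_arm", "payload": {
  "targets": [
    [0,0,0,0,0,-0.4,0.4],
    [0,0,0,0,0,-0.8,0.4],
    [0,0,0,0,0,-1,0.4],
    [0,0,0,0,0,-1,0.4],
    [0,0,0,0,0,-1,0.4],
    [0,0,0,0,0,0,0.4],
    [0,0,0,0,0,0,0.4],
    [0,0,0,0,0,0,0.4],
    [0,0,0,0,0,0,0.4],
    [0,0,0,0,0,0,0.4],
    [0,0,0,0,0,0,0.4],
    [0,0,0,0,0,0,0.4]
  ]
}}

```text
time: 27.3
position: [0.5341, -0.0011, 0.2789]
eef_rot: [[-0.831, 0.109, 0.546], [0.091, 0.994, -0.06], [-0.549, -0.0, -0.836]]
wrist_force: [0.0, -0.4, -0.1]
finger_gap: 0.0341
grasp_force: 0.0
```

>>> {"api": "step_arm", "payload": {
  "targets": [
    [0,0,0,0,0,0,0.4],
    [0,0,0,0,0,0,0.4],
    [0,0,0,0,0,0,0.4],
    [0,0,0,0,0,0,0.4],
    [0,0,0,0,0,0,0.4],
    [0,0,0,0,0,0,0.4],
    [0,0,0,0,0,0,0.4],
    [0,0,0,0,0,0,0.4],
    [0,0,0,0,0,0,0.4],
    [0,0,0,0,0,0,0.4],
    [0,0,0,0,0,0,0.4],
    [0,0,0,0,0,0,0.4]
  ]
}}

```text
time: 28.8
position: [0.5341, -0.001, 0.2789]
eef_rot: [[-0.831, 0.109, 0.546], [0.091, 0.994, -0.06], [-0.549, -0.0, -0.836]]
wrist_force: [0.2, 0.4, -0.1]
finger_gap: 0.0342
grasp_force: 0.0
```

Run:
```python
from h import *
s=snap('scene','f'); s2=snap('scene','f1'); t=snap('top','f2')
print(np.abs(s['image'].astype(int)-s2['image']).max(), monitor.observe()['time'])
a=cv2.resize(cv2.imread('pics/f.png')[190:310,265:465],None,fx=4,fy=4,interpolation=2)
cv2.imwrite('pics/f3.png',a)
for c in('blue','yellow'):
    r,d,w=peg(c); print(c,[proj(s,r+[0,0,-h])for h in(0,.06,.165)])
```

```text
9 28.95
blue [array([311.93464178, 234.32307872]), array([309.0540591 , 248.00906345]), array([304.6213944 , 269.06917119])]
yellow [array([436.53609152, 230.62250979]), array([427.81158446, 244.36009913]), array([414.37097625, 265.52365082])]
```

View pics/f3.png

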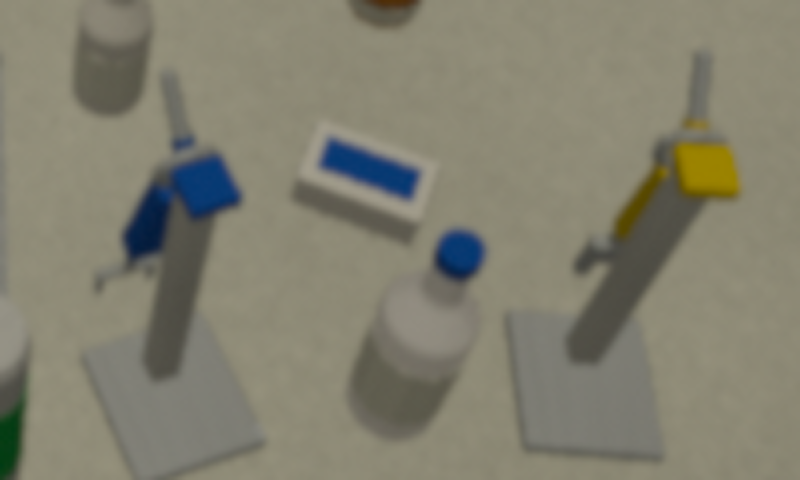

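Run:
```python
from h import *
from scipy.optimize import least_squares
s,t=load('f'),load('f2')
for c,a,b in(('blue',(295.7,258.3),(236.2,144.5)),('yellow',(413.5,253.2),(152,134))):
    r=least_squares(lambda p:np.r_[proj(s,p)-a,proj(t,p)-b],[.65,0,.1]); rt,d,_=peg(c)
    eye=rt+.02*d-[0,0,.01]; v=r.x-eye; print(c,r.x,abs(r.fun).max(),np.linalg.norm(v),'tilt',np.arccos(-v[2]/np.linalg.norm(v)))
for n,z,(x0,y0,x1,y1) in ():pass
a,b=load('top0')['image'].astype(int),t['image'].astype(int)
m=(np.abs(a-b).max(2)>40); print([(n,m[y-8:y+8,x-8:x+8].mean().round(2)) for n,x,y in(('jar',162,217),('box',183,170),('cup',267,165),('flask',225,200),('oil',267,115),('bottle',187,120))])
```

```text
blue [ 0.63836352 -0.02991405  0.08329466] 0.48190766426029086 0.1522722003944982 tilt 0.13690190160011687
yellow [0.671027   0.26824352 0.09761097] 0.7822037616387831 0.13698620764585806 tilt 0.08153110789546313
[('jar', np.float64(0.01)), ('box', np.float64(0.0)), ('cup', np.float64(0.0)), ('flask', np.float64(0.52)), ('oil', np.float64(0.0)), ('bottle', np.float64(0.0))]
```

Both tools hang within about 0.15 rad of vertical and are still. The bystanders I can see haven't moved; the arm only covers the flask in the top view, and it stands in the scene view.

```bash
python3 -c "
from bench import ctrl; print(ctrl.sign_off())"
```

```text
the job is handed in; nothing more can be done
None
```

I handed the job in at about 29 s: the lifter hangs on the blue peg and the spanner on the yellow, both still and within about 0.15 rad of straight down, and no bystander was seen to move (the arm hid the flask in the last top view, but it stood upright in the scene view).

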